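Post the spent-blade cassette into the blade bank

TASK

Take the white spent-blade cassette out of the bamboo rack and post it, grip tab up, through the narrow slot on top of the bamboo blade bank, feeling gently for the slot and then pushing it past the stiff rubber lip until it drops completely inside. Never press hard on the bank or jam the cassette against it, and leave the nail buffer in the rack and the perfume bottle standing where they are.

Things in the scene. Friction and masses are not known exactly. Their poses are not given: they have to be found in the camera images.
- cassette: The spent-blade cassette, flat white plastic, about 90 g: a body 13 mm thick (its x), 56 mm wide (its y), 54 mm tall (its z), and above it a centred grip tab 8 mm thick, 40 mm wide, 30 mm tall: 84 mm in all. It starts upright in one of the rack's slots, tab up, the lower 30 mm inside the rack. Origin: centre of its underside. Same either way round.
- cassette_center (a point): A point in the cassette's body on its axis, 38 mm above its origin along its z.
- bank: The blade bank: a closed, fixed bamboo box, 110 mm (x) by 130 mm (y), inside 94 by 114 mm with its floor 8 mm above the origin. Origin: centre of its underside; z up. On its lid lies a flat steel slot plate (70 by 90 mm) on a black rubber gasket; the plate's top, 154 mm above the origin, is the highest face. The cassette can get in only through the slot in this plate.
- bank_top (a point): Middle of the bank's top, level with the plate's top. The slot is 14.6 mm wide along the bank's x, 62 mm long along its y, without lead-in, walls straight down for 40 mm. Clamped on by hand, the slot's centre lies up to 10 mm to either side of this point along the bank's x (0 along y); no reading tells it: feel or look. The plate gives 1 mm per 4 N on its gasket, 4 mm at most; over 30 N harms it.
- bank_lip (a point): Height of the sprung rubber lip, 12 mm under the plate's top: it bulges 2.6 mm from the slot's +x wall and grips the cassette's body. The cassette's weight does not pass it; a steady push of 3 to 10 N does. Once the body's shoulder is past it (lower edge 64 to 72 mm under the plate's top) the thinner tab is free and the cassette drops in. Fingers do not fit in the slot: push on the tab's top.
- rack: The fixed bamboo rack, 110 mm (x) by 90 mm (y) by 40 mm tall, with two upright slots, each 14.5 mm (x) by 60 mm (y), 30 mm deep, centred at x = -32 mm and x = +32 mm. Origin: centre of its underside.
- buffer: The nail buffer, to be left alone: a flat grey block 12 mm thick (its x), 40 mm wide (its y), 58 mm tall, narrower and shorter than the cassette, standing in the rack's other slot, 28 mm of it free. Origin: centre of its underside.
- perfume: A glass perfume bottle, to be left alone: 32 by 46 mm, 94 mm tall, standing on the table beyond the rack and bank. Origin: centre of its underside.
Mind the look-alikes: they are no part of the job. Leave any orange look-alike of the cassette alone. What is shaped like the bank but turquoise is not meant.

How it is judged:
By the outcome, as a careful person would: the job done as asked, in the order asked, and still so for the second after the job is handed in, with the robot touching nothing.
It also fails if it takes over 72 s, if anything falls off the work surface, if the arm or the gripper's body presses on something with over 40 N, if the wrist force passes 120 N, or if a joint passes its speed limit or range.

ROBOT

A 6-joint arm with a two-finger parallel gripper is mounted at the origin on the work surface. World frame = base frame: x ahead of the robot, y to its left, z up, the work surface at z = 0. Lengths are in m, angles in rad, forces in N, time in s.
With the tool pointing down it reaches from about 0.35 to 0.975 m from the base axis. Payload 4.9 kg.
Tool frame: the origin (TCP) lies on the centre line of the jaws, within the pads' length; the fingertips stand 14 mm ahead of it and the grasp point (between the pads) lies 5 mm behind it; x points along the fingers, z is the direction in which the jaws open and shut, and the axes are right-handed (so a half turn about x gives the same grasp; the last joint's range is limited). The gripper opens to 85 mm and grips with 20 to 120 N. Pads are 22 mm wide; open, the fingers measure 114 mm over their backs; the gripper's body (76 mm by 85 mm) begins 54 mm behind the grasp point. The pads swing forward as they close: fully open they stand 13 mm farther back than shut.
Start: joints at [-1.265, 0.053, 1.613, -0, 1.476, -0.119], TCP at [0.258, -0.569, 0.245] pointing down, gripper open.
Joint ranges: [-3.01, 3.01], [-1.01, 2.22], [0.06, 2.58], [-1.02, 4.17], [0.09, 2.62], [-3.14, 3.14]. Speed limits (rad/s): [2.57, 2.57, 3.14, 3.14, 3.14, 3.14].

INTERFACE

Orientations are given as a rotation vector (axis times angle).
In Python, from station import ctrl gives the robot as it stands.
- The arm moves only by the tool move_arm, never from a script. Its argument "increments" is a list that holds one entry, the list of rows, each a list of 4 numbers: the shift along the tool's x, y, z in units of 25 cm (1.0 is 25 cm), then the turn about the tool's x in units of 90 degrees (1.0 is 90 degrees). A call has 1 to 20 rows; each row shifts and turns the commanded pose from where the row before left it, along the tool's axes as they then stand; what a row does not reach is not made up. A row lasts 1/12 s, in which the tool goes at most 41.7 mm and 7.16 degrees, less where a joint would pass 70% of its speed; a pose out of reach is approached as far as the arm can. A call with a number of a shift or a turn outside -1 to 1 is refused whole. A call with a gripper value outside its range is refused whole. "gripper" is the closure, from 0 (fully open) to 1 (shut), set as the call begins (left out, the last holds). The fingers move at their own pace and stop on an object; "squeeze" is the grip in N (left out, the last holds). Time passes only in rows, so rows that do not move let the fingers close. It gives the time, the measured TCP pose, the force and the opening at its end, in the units of the state.
- ctrl.get_obs(): the state, without advancing time (a new reading comes with each control period).
- ctrl.get_image(name): name is "side" or "top" or "wrist"; returns a dict with "pixels" (384x512x3 uint8, red, green, blue), "depth" (384x512 float32, m along the optical axis (not along the pixel's ray), 0 where there is no reading), "K" (3x3 intrinsics, pixels), "extrinsics" (4x4, takes a point from camera to world coordinates); the wrist camera has in their place "tool_from_camera" (4x4, takes a point from camera to tool coordinates, whose origin is the TCP and whose axes are the tool frame's). Camera axes: x right, y up, looking along -z (the intrinsics and any distortion apply to the point x, -y, -z); pixel columns grow to the right and rows downward; lengths in m; the calibration is good to about 2 mm. A picture is of the moment at which its call begins: read the wrist's pose just before it.
- ctrl.finish_job(): hands the job in, once; it reports no verdict.
Trained networks look in the newest picture that a camera, given by its name, has taken for a name from the list of things; names that differ only in an ending like _2 or _b are one class to them, and where a whole thing is asked for, a point or a joint stands for the part that bears it (a point fixed in the world has none). Each returns a list of dicts, best first, with "score" (0 to 1); they miss things now and then, are a little off and sometimes report something else, mostly with a low value. They report only what shows in the picture. A call takes as long as a camera call. They do not tell look-alikes from the thing itself.
- ctrl.trace(camera, target): "region" (384x512 bool, what is visible of it) and "pixel" ([row, column] in pixels, amid what is visible of it).
The state is a dict: "t": time; "q": joint angles; "dq": joint speeds; "effort": joint torques, N m; "tool_pos": TCP position; "tool_rot": TCP orientation; "contact_force": force on the tool from outside, world axes, zero at the start; "wrist_torque": the same for the moment, N m; "opening": finger opening in m.
Only numpy, scipy, OpenCV 4.12 (cv2) and the standard library are available. Lean on these libraries where they do the work, as an engineer would, in place of code of your own. Each camera call takes 0.05 s, during which the arm holds its last target. There are 200 camera calls.

## Working session

There is one attempt and no reset: what is moved stays moved. The work goes in short steps, Python scripts to look and compute and a tool call to move; the robot and the scene stay as the last step left them, time stands still between calls to the robot, and variables do not carry over. Pictures are saved under pics/ and viewed, about 8 in all and at most 12, crops included, and the job is handed in when it is done.

Besides the shell and the picture viewer there is one more tool, called after "Request:" as name(argument=value, ...) on one line, values as JSON. move_arm: Moves the arm, as the interface text tells. Shifts and turns lie within -1 to 1; 1 stands for 25 cm of shift or 90 degrees of turn. Its arguments: {"type":"object","properties":{"increments":{"type":"array","items":{"type":"array","items":{"type":"array","items":{"type":"number","minimum":-1,"maximum":1}}}},"gripper":{"type":"number"},"squeeze":{"type":"number"}},"required":["increments"]}

```bash
ls; mkdir -p pics
cat > h.py <<'E'
import numpy as np, cv2
from scipy.spatial.transform import Rotation as R
from station import ctrl
def T(o):
    M=np.eye(4); M[:3,:3]=R.from_rotvec(o["tool_rot"]).as_matrix(); M[:3,3]=o["tool_pos"]; return M
def grab(name):
    o=ctrl.get_obs(); im=ctrl.get_image(name)
    E=im["extrinsics"] if "extrinsics" in im else T(o)@im["tool_from_camera"]
    return im,np.array(E)
def cloud(im,E):
    d=im["depth"]; K=im["K"]; v,u=np.indices(d.shape)
    P=np.stack([(u-K[0,2])/K[0,0]*d,-(v-K[1,2])/K[1,1]*d,-d],-1)
    return P@E[:3,:3].T+E[:3,3]
def save(im,fn): cv2.imwrite(fn,cv2.cvtColor(im["pixels"],cv2.COLOR_RGB2BGR))
E
python3 - <<'E'
from h import *
o=ctrl.get_obs(); print({k:np.round(v,3) for k,v in o.items()}); print(np.round(T(o),3))
ims=[]
for n in ("top","side"):
    im,E=grab(n); P=cloud(im,E); ims.append(im["pixels"])
    np.savez(f"{n}.npz",P=P,px=im["pixels"],K=im["K"],E=E)
    for t in ("cassette","bank","rack","buffer","perfume"):
        for r in ctrl.trace(n,t):
            m=r["region"]&(im["depth"]>0); q=P[m]
            if len(q): print(n,t,round(r["score"],2),np.round(r["pixel"]),m.sum(),np.round(np.percentile(q,[2,50,98],axis=0),3).tolist())
for n,i in zip(("top","side"),ims): cv2.imwrite(f"pics/{n}.png",i[:,:,::-1])
E
```

```text
pics
{'t': np.float64(0.0), 'q': array([-1.265,  0.053,  1.614, -0.   ,  1.476, -0.119]), 'dq': array([ 0.001,  0.001, -0.001,  0.001,  0.003,  0.   ]), 'effort': array([-1.0000e-03, -3.9368e+01, -3.7018e+01, -0.0000e+00,  7.0000e-03,
        0.0000e+00]), 'tool_pos': array([ 0.257, -0.569,  0.244]), 'tool_rot': array([ 0.892,  1.382, -0.89 ]), 'contact_force': array([ 0.761, -0.233,  0.355]), 'wrist_torque': array([-0.04 ,  0.037,  0.007]), 'opening': np.float64(0.085)}
[[-0.001  0.911  0.412  0.257]
 [ 0.002  0.412 -0.911 -0.569]
 [-1.     0.    -0.002  0.244]
 [ 0.     0.     0.     1.   ]]
top cassette 0.55 [273. 366.] 184 [[0.347, -0.246, 0.007], [0.368, -0.228, 0.053], [0.39, -0.211, 0.085]]
top cassette 0.26 [193. 238.] 2411 [[0.523, 0.042, 0.007], [0.57, 0.105, 0.146], [0.633, 0.169, 0.156]]
top bank 0.65 [194. 239.] 2385 [[0.523, 0.042, 0.008], [0.57, 0.105, 0.146], [0.633, 0.168, 0.156]]
top bank 0.6 [199. 167.] 2624 [[0.509, 0.239, 0.006], [0.565, 0.298, 0.145], [0.628, 0.379, 0.156]]
top rack 0.4 [194. 239.] 2390 [[0.523, 0.042, 0.007], [0.57, 0.105, 0.146], [0.634, 0.167
[... 356 characters left out ...]
 736 [[0.344, -0.253, 0.001], [0.368, -0.237, 0.054], [0.39, -0.216, 0.086]]
side cassette 0.43 [187. 245.] 4234 [[0.521, 0.041, 0.007], [0.569, 0.048, 0.129], [0.629, 0.168, 0.156]]
side bank 0.82 [134. 213.] 2284 [[0.505, 0.24, 0.007], [0.55, 0.262, 0.141], [0.621, 0.382, 0.156]]
side bank 0.63 [186. 244.] 4245 [[0.521, 0.041, 0.006], [0.569, 0.048, 0.128], [0.629, 0.169, 0.156]]
side rack 0.96 [319. 259.] 2749 [[0.445, -0.238, 0.002], [0.504, -0.201, 0.04], [0.563, -0.136, 0.043]]
side buffer 0.87 [295. 273.] 249 [[0.527, -0.195, 0.033], [0.534, -0.181, 0.066], [0.544, -0.161, 0.07]]
side perfume 0.89 [222. 347.] 720 [[0.744, -0.078, 0.001], [0.753, -0.063, 0.054], [0.811, -0.017, 0.095]]
```

View pics/top.png

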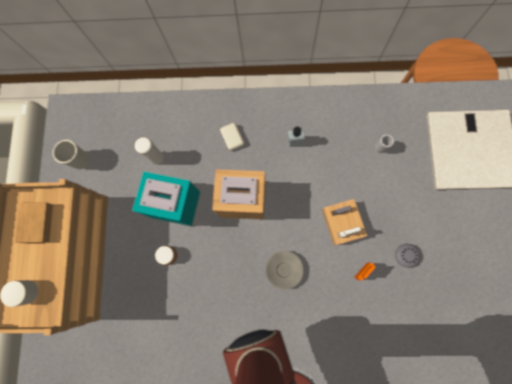

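View pics/side.png

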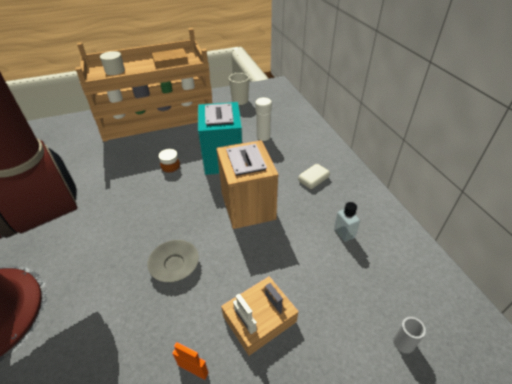

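The pictures show:
- **White thing in the rack:** top (232,350), side (311,246). This is the cassette.
- **Orange look-alike:** top (270,366), side (359,190). Leave it alone.
- **Grey buffer:** side (295,273).
- **Bamboo bank:** top (190,240). The turquoise one at (197,165) is not meant.

I'll measure the yaws and take a close crop.

Run:
```python
from h import *
def rect(q): 
    c,s,a=cv2.minAreaRect((q[:,:2]*1000).astype(np.float32)); return np.round(c,1),np.round(s,1),round(a,1)
for n in ("top","side"):
    D=np.load(n+".npz"); P=D["P"]; px=D["px"]; x,y,z=P[...,0],P[...,1],P[...,2]
    b=(abs(x-.57)<.09)&(abs(y-.105)<.09)
    print(n,"bank lid",rect(P[b&(z>.140)&(z<.151)]),"plate",rect(P[b&(z>.1525)]), "z",np.median(z[b&(z>.14)]))
    r=(abs(x-.5)<.09)&(abs(y+.19)<.09)
    print("rack",rect(P[r&(z>.036)&(z<.044)]), "all",rect(P[r&(z>.01)]))
    c=r&(z>.072); print("cass",c.sum(),rect(P[c]),P[c].mean(0).round(4),z[c].max())
    c=r&(z>.05)&(z<.072)&(x>.51); print("buf",c.sum(),rect(P[c]) if c.sum() else 0)
    for K in [D["K"]]: print(K[0,0],D["E"][:3,3].round(3))
a=np.load("side.npz")["px"][140:180,215:280]; b=np.load("side.npz")["px"][270:355,210:310]
f=lambda i,s:cv2.resize(i,None,fx=s,fy=s,interpolation=cv2.INTER_CUBIC)
A,B=f(a,6),f(b,4); H=max(A.shape[0],B.shape[0])
pad=lambda i:np.pad(i,((0,H-i.shape[0]),(0,0),(0,0)))
cv2.imwrite("pics/crop.png",np.hstack([pad(A),pad(B)])[:,:,::-1])
```

```text
top bank lid (array([580.9, 106.3]), array([130.2, 110.7]), 86.3) plate (array([580.3, 106.3]), array([90.2, 69.8]), 85.7) z 0.1466085957457739
rack (array([ 507.1, -185.9]), array([110. ,  90.3]), 14.9) all (array([ 507. , -185.7]), array([110.2,  90.8]), 15.3)
cass 53 (array([ 476. , -194.3]), array([ 8.1, 40. ]), 15.0) [ 0.4755 -0.1932  0.0913] 0.09641724952196107
buf 73 (array([ 537.8, -177.4]), array([12.6, 39.8]), 16.0)
357.3949133952216 [0.387 0.021 1.058]
side bank lid (array([578.4, 108. ]), array([132.8, 110.4]), 86.5) plate (array([578.1, 108.4]), array([92.5, 69.9]), 86.5) z 0.14767178022541064
rack (array([ 505.2, -183.3]), array([111.1,  91.7]), 15.3) all (array([ 505.2, -183.3]), array([111.1,  91.7]), 15.3)
cass 195 (array([ 474.4, -192.3]), array([ 8.6, 40.7]), 15.5) [ 0.4738 -0.1951  0.0892] 0.09673140374482458
buf 220 (array([ 535.6, -175.6]), array([12.7, 40. ]), 15.3)
346.7975187561665 [ 0.405 -0.476  0.636]
```

View pics/crop.png

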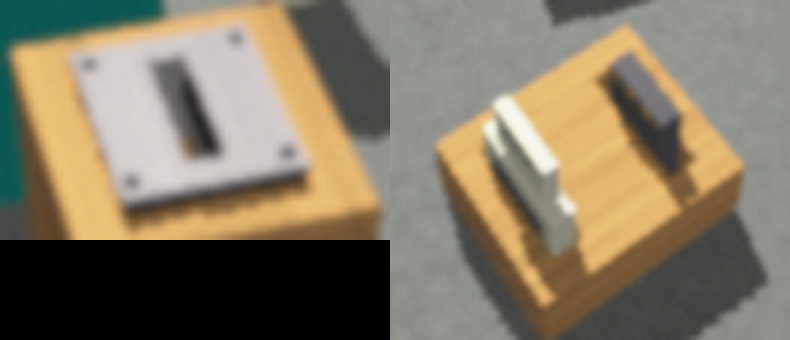

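The crop confirms the choice. The white shouldered piece with its tab up (crop (525,170), side (311,246)) is the cassette, and the grey one is the buffer. The bank's slot is visible at about side (160,247). I'll move over the rack now.

Request:
move_arm(increments=[[[0, 0.118, -0.084, 0], [0, 0.118, -0.084, 0], [0, 0.118, -0.084, 0], [0, 0.118, -0.084, 0], [0, 0.118, -0.084, 0], [0, 0.118, -0.084, 0], [0, 0.118, -0.084, 0], [0, 0.118, -0.084, 0], [0, 0.118, -0.084, 0], [0, 0.118, -0.084, 0], [0, 0.118, -0.084, 0], [0, 0.118, -0.084, 0], [0, 0, 0, -0.075], [0, 0, 0, -0.075], [0, 0, 0, -0.075], [0, 0, 0, -0.075], [0, 0, 0, -0.075], [0, 0, 0, -0.075], [0, 0, 0, -0.075], [0, 0, 0, -0.075]]], gripper=0.3)

```text
t: 2.27
tool_pos: [0.4763, -0.1939, 0.2454]
tool_rot: [0.155, 1.565, -0.155]
contact_force: [-0.8, -0.6, 0.1]
opening: 0.06
```

Request:
move_arm(increments=[[[0, 0, 0, -0.075], [0, 0, 0, -0.075], [0, 0, 0, -0.075], [0, 0, 0, -0.072], [0, 0, 0, 0], [0, 0, 0, 0]]])

```text
t: 2.77
tool_pos: [0.4763, -0.1939, 0.2454]
tool_rot: [-0.204, 1.561, 0.204]
contact_force: [0.5, 0.2, 0.6]
opening: 0.0601
```

Run:
```python
from h import *
o=ctrl.get_obs(); print(np.round(T(o),4),o["opening"],o["t"],o["contact_force"])
im,E=grab("wrist"); P=cloud(im,E); z=P[...,2]; save(im,"pics/w1.png")
print(np.round(im["tool_from_camera"],3),im["K"])
for t in ("cassette","buffer"):
    for r in ctrl.trace("wrist",t): 
        m=r["region"]&(im["depth"]>0); q=P[m]; print(t,r["score"],np.round(r["pixel"]),np.round(np.percentile(q,[2,50,98],axis=0),3).tolist())
r=(abs(P[...,0]-.475)<.045)&(abs(P[...,1]+.19)<.05)
def rect(q): 
    c,s,a=cv2.minAreaRect((q[:,:2]*1000).astype(np.float32)); return np.round(c,1),np.round(s,1),round(a,1)
for lo,hi in ((.085,.11),(.055,.07)):
    c=r&(z>lo)&(z<hi); print(c.sum(), rect(P[c]),np.median(z[c])) if c.sum()>10 else None
```

```text
[[ 2.000e-04 -2.572e-01  9.663e-01  4.763e-01]
 [-1.000e-04  9.663e-01  2.572e-01 -1.939e-01]
 [-1.000e+00 -1.000e-04  2.000e-04  2.454e-01]
 [ 0.000e+00  0.000e+00  0.000e+00  1.000e+00]] 0.06010310580514724 2.7667 [0.52278076 0.21867536 0.55991711]
[[ 0.     0.31  -0.951 -0.128]
 [ 0.     0.951  0.31   0.079]
 [ 1.    -0.     0.    -0.   ]
 [ 0.     0.     0.     1.   ]] [[272.02017128   0.         256.73276926]
 [  0.         272.02017128 196.80624186]
 [  0.           0.           1.        ]]
cassette 0.62 [185. 167.] [[0.349, -0.249, 0.004], [0.37, -0.228, 0.053], [0.39, -0.209, 0.085]]
cassette 0.59 [174. 257.] [[0.464, -0.212, 0.036], [0.473, -0.185, 0.085], [0.484, -0.165, 0.095]]
buffer 0.65 [174. 308.] [[0.526, -0.194, 0.023], [0.534, -0.173, 0.067], [0.545, -0.156, 0.069]]
287 (array([ 475.4, -192.6]), array([ 7.6, 39.4]), 15.0) 0.09357594858484158
216 (array([ 474.8, -192.6]), array([12. , 55.1]), 15.1) 0.06364072391782138
```

View pics/w1.png

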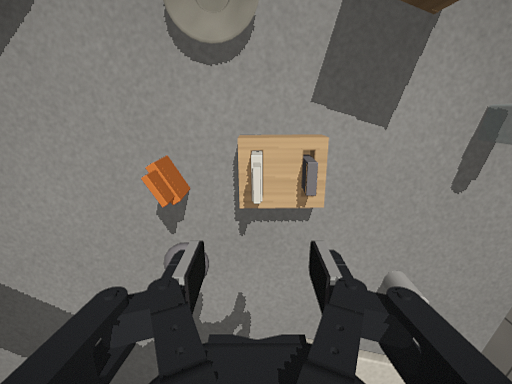

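The wrist picture shows the white cassette at (174,257), centred between the fingers. The buffer is at (174,308) and the orange look-alike at (185,167). I'll go down and grip the tab.

Request:
move_arm(increments=[[[0, 0.006, -0.0025, 0], [0.07, 0, 0, 0], [0.07, 0, 0, 0], [0.07, 0, 0, 0], [0.07, 0, 0, 0], [0.07, 0, 0, 0], [0.07, 0, 0, 0], [0.07, 0, 0, 0], [0.07, 0, 0, 0], [0.02, 0, 0, 0], [0.02, 0, 0, 0], [0.02, 0, 0, 0], [0.01, 0, 0, 0], [0, 0, 0, 0], [0, 0, 0, 0]]], gripper=0.5)

```text
t: 4.17
tool_pos: [0.4757, -0.1929, 0.0885]
tool_rot: [-0.207, 1.56, 0.206]
contact_force: [0.3, -0.6, 0.1]
opening: 0.0429
```

Request:
move_arm(increments=[[[0, 0, 0, 0], [0, 0, 0, 0], [0, 0, 0, 0], [0, 0, 0, 0], [0, 0, 0, 0], [0, 0, 0, 0], [0, 0, 0, 0], [0, 0, 0, 0], [0, 0, 0, 0], [0, 0, 0, 0]]], gripper=1, squeeze=40)

```text
t: 5.0
tool_pos: [0.4757, -0.1929, 0.0884]
tool_rot: [-0.207, 1.56, 0.206]
contact_force: [0.5, 0.0, 5.7]
opening: 0.0069
```

Request:
move_arm(increments=[[[-0.01, 0, 0, 0], [-0.02, 0, 0, 0], [-0.03, 0, 0, 0], [-0.04, 0, 0, 0], [-0.06, 0, 0, 0], [-0.08, 0, 0, 0], [-0.08, 0, 0, 0], [-0.08, 0, 0, 0], [-0.08, 0, 0, 0], [-0.08, 0, 0, 0], [-0.08, 0, 0, 0], [-0.08, 0, 0, 0], [0, 0, 0, 0], [0, 0, 0, 0]]])

```text
t: 6.17
tool_pos: [0.4755, -0.193, 0.2694]
tool_rot: [-0.208, 1.559, 0.205]
contact_force: [-0.6, -0.5, -1.8]
opening: 0.007
```

Run:
```python
from h import *
o=ctrl.get_obs(); M=T(o); print(np.round(M,4),o["opening"],o["t"],o["contact_force"])
im,E=grab("wrist"); save(im,"pics/w2.png"); P=cloud(im,np.array(im["tool_from_camera"]))
np.savez("w2.npz",P=P,px=im["pixels"])
for r in ctrl.trace("wrist","cassette"): 
    m=r["region"]&(im["depth"]>0); print(r["score"],np.round(r["pixel"]),m.sum(),np.round(np.percentile(P[m],[2,50,98],axis=0),4).tolist())
```

```text
[[ 0.002  -0.2598  0.9657  0.4755]
 [-0.0018  0.9657  0.2598 -0.193 ]
 [-1.     -0.0022  0.0015  0.2694]
 [ 0.      0.      0.      1.    ]] 0.006961426035140618 6.1667 [-0.60197855 -0.49807767 -1.75357906]
0.94 [176. 172.] 1196 [[0.1847, -0.0289, -0.1274], [0.2158, -0.0055, -0.1116], [0.2648, 0.0166, -0.0967]]
0.85 [226. 257.] 1973 [[-0.0062, -0.0176, -0.0061], [0.0041, 0.019, -0.0001], [0.0687, 0.0278, 0.0054]]
0.32 [171. 306.] 468 [[0.2007, -0.0156, 0.0572], [0.2025, 0.0053, 0.0612], [0.2371, 0.0209, 0.0722]]
```

View pics/w2.png

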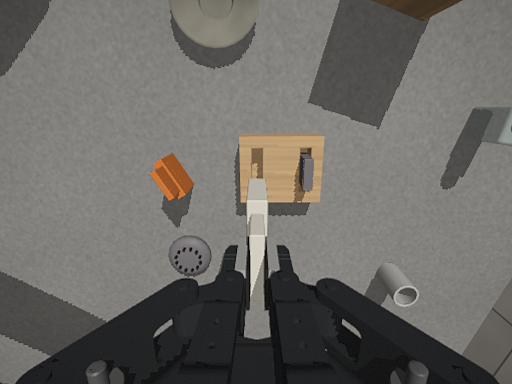

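The cassette is gripped, straight and out of the rack, showing at (226,257). The buffer is still in its slot at (171,306). Next I'll move beside the bank slot, so the camera sees the whole slot.

Request:
move_arm(increments=[[[0, 0.04, 0.033, 0], [0, 0.083, 0.068, 0], [0, 0.083, 0.068, 0], [0, 0.083, 0.068, 0], [0, 0.083, 0.068, 0], [0, 0.083, 0.068, 0], [0, 0.083, 0.068, 0], [0, 0.083, 0.068, 0], [0, 0.083, 0.068, 0], [0, 0.041, 0.034, 0], [0, 0, 0, 0.042], [0, 0, 0, 0.042], [0, 0, 0, 0.042], [0, 0, 0, 0.042], [0, 0, 0, 0.042], [0, 0, 0, 0], [0, 0, 0, 0], [0, 0, 0, 0]]])

```text
t: 7.77
tool_pos: [0.5739, 0.0267, 0.2669]
tool_rot: [0.052, 1.572, -0.052]
contact_force: [0.1, -1.1, -0.5]
opening: 0.0074
```

Run:
```python
from h import *
o=ctrl.get_obs(); M=T(o); print(np.round(M,4),o["opening"],o["t"],o["contact_force"])
im,E=grab("wrist"); save(im,"pics/w3.png"); C=np.array(im["tool_from_camera"]); P=cloud(im,C); Pw=cloud(im,E)
np.savez("w3.npz",P=P,Pw=Pw,px=im["pixels"])
for t in ("bank","cassette"):
  for r in ctrl.trace("wrist",t): 
    m=r["region"]&(im["depth"]>0); print(t,r["score"],np.round(r["pixel"]),m.sum(),np.round(np.percentile(P[m],[2,50,98],axis=0),4).tolist())
b=(abs(Pw[...,0]-.58)<.09)&(abs(Pw[...,1]-.1065)<.09); z=Pw[...,2]
def rect(q): 
    c,s,a=cv2.minAreaRect((q*1000).astype(np.float32)); return np.round(c,1),np.round(s,1),round(a,1)
pl=b&(z>.1515)&(z<.158); print("plate z",np.median(z[pl])); print("plate world",rect(Pw[pl][:,:2]),"tool yz",rect(P[pl][:,1:]))
# slot: hole in the plate in tool yz via raster
q=P[pl][:,1:]; x0=np.median(P[pl][:,0]); print("plate tool x",x0)
# pixels inside plate hull and not plate level
hull=cv2.convexHull(np.argwhere(pl)[:,::-1].astype(np.int32)); mk=np.zeros(pl.shape,np.uint8); cv2.fillConvexPoly(mk,hull,1)
hole=(mk>0)&~pl&(z<.148); n,l,s,_=cv2.connectedComponentsWithStats(hole.astype(np.uint8)); i=1+np.argmax(s[1:,4]); hole=l==i; print("hole px",s[i])
# intersect the rays of hole pixels with plate plane
K=im["K"]; v,u=np.nonzero(hole); d=np.stack([(u-K[0,2])/K[0,0],-(v-K[1,2])/K[1,1],-np.ones(len(u))],-1)@C[:3,:3].T; k=(x0-C[0,3])/d[:,0]
H=C[:3,3]+d*k[:,None]; print("slot tool yz",rect(H[:,1:]), "mean",H.mean(0).round(4))
for yy in np.arange(H[:,1].min(),H[:,1].max(),.008):
    h=H[abs(H[:,1]-yy-.004)<.004,2]; print(round(yy+.004,4),np.round([h.min(),h.max(),(h.min()+h.max())/2],4))
```

```text
[[-1.600e-03  6.570e-02  9.978e-01  5.739e-01]
 [-1.000e-04  9.978e-01 -6.570e-02  2.670e-02]
 [-1.000e+00 -2.000e-04 -1.600e-03  2.669e-01]
 [ 0.000e+00  0.000e+00  0.000e+00  1.000e+00]] 0.007383695633457843 7.7667 [ 0.07455596 -1.10541188 -0.54496702]
bank 0.95 [ 97. 257.] 20116 [[0.112, 0.0196, -0.0519], [0.1205, 0.0897, 0.001], [0.2593, 0.1443, 0.0535]]
cassette 0.78 [229. 253.] 2084 [[-0.0061, -0.0177, -0.0062], [0.0034, 0.0184, -0.0], [0.071, 0.0278, 0.0056]]
cassette 0.48 [329. 162.] 52 [[-0.0466, -0.2848, -0.1707], [0.2417, -0.2809, -0.1672], [0.2558, 0.0007, -0.0378]]
plate z 0.15377791639238883
plate world (array([579.7, 108. ]), array([89.6, 70.3]), 86.3) tool yz (array([81.6,  0.6]), array([70.3, 89.6]), 90.0)
plate tool x 0.11310545840527235
hole px [ 249   66   18   77 1254]
slot tool yz (array([81.4,  0.6]), array([14.1, 60.6]), 89.4) mean [0.1131 0.0826 0.0004]
0.0551 [-0.0061  0.0071  0.0005]
0.0631 [-0.006   0.007   0.0005]
0.0711 [-0.006   0.0077  0.0009]
0.0791 [-0.0059  0.0077  0.0009]
0.0871 [-0.0059  0.0076  0.0009]
0.0951 [-0.0066  0.0075  0.0004]
0.1031 [-0.0066  0.0074  0.0004]
0.1111 [-0.0065  0.0073  0.0004]
```

View pics/w3.png

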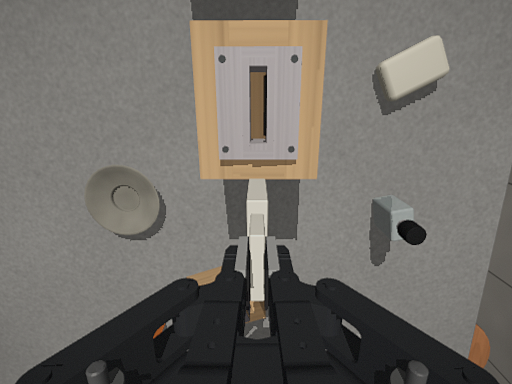

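The wrist picture shows the slot at columns 249–267, rows 66–142, centred on the steel plate of the bamboo bank. The held cassette is at about (229,253). I'll compare the cassette's lateral centre with the slot's in the same camera.

Run:
```python
import numpy as np
for f in ("w2","w3"):
    D=np.load(f+".npz"); P=D["P"]; px=D["px"].astype(int)
    m=(abs(P[...,2])<.02)&(P[...,1]>.022)&(P[...,1]<.034)&(P[...,0]>.0)&(P[...,0]<.085)
    print(f,m.sum(),P[m].max(0),P[m].min(0))
    v,u=np.nonzero(m)
    for r in np.unique(v)[::3]:
        k=v==r; q=P[r,u[k]]; print(r,u[k].min(),u[k].max(),q.mean(0).round(4),q[:,2].min().round(4),q[:,2].max().round(4),((q[:,2].min()+q[:,2].max())/2).round(4))
```

```text
w2 614 [0.07910687 0.0281182  0.00608959] [ 0.02298491  0.02201158 -0.00682051]
178 250 263 [ 0.0774  0.0277 -0.0004] -0.0054 0.0047 -0.0004
181 248 265 [ 0.0688  0.0276 -0.0004] -0.0068 0.0061 -0.0004
184 248 265 [ 0.0601  0.0276 -0.0004] -0.0065 0.0058 -0.0004
187 248 265 [ 0.0524  0.0276 -0.0004] -0.0062 0.0055 -0.0004
190 247 266 [ 0.0454  0.0275 -0.0004] -0.0068 0.0061 -0.0003
193 247 266 [ 0.0385  0.0276 -0.0004] -0.0065 0.0058 -0.0003
196 247 266 [ 0.0322  0.0276 -0.0003] -0.0063 0.0055 -0.0004
199 246 267 [ 0.0266  0.0275 -0.0003] -0.0067 0.006 -0.0004
202 246 267 [ 0.0248  0.0262 -0.0003] -0.0067 0.006 -0.0004
205 246 267 [ 0.0246  0.0244 -0.0003] -0.0066 0.006 -0.0003
208 246 267 [ 0.0248  0.0224 -0.0003] -0.0067 0.006 -0.0003
w3 603 [0.07813916 0.02810696 0.00623581] [ 0.02305132  0.02203573 -0.00680024]
178 250 263 [ 0.0773  0.0277 -0.0004] -0.0054 0.0047 -0.0004
181 248 265 [ 0.069   0.0274 -0.0003] -0.0068 0.0061 -0.0003
184 248 265 [ 0.0601  0.0275 -0.0003] -0.0065 0.0058 -0.0003
187 248 265 [ 0.0527  0.0275 -0.0003] -0.0063 0.0056 -0.0003
190 247 266 [ 0.0452  0.0275 -0.0003] -0.0067 0.0061 -0.0003
193 247 266 [ 0.0386  0.0275 -0.0003] -0.0064 0.0058 -0.0003
196 247 266 [ 0.0324  0.0275 -0.0003] -0.0062 0.0056 -0.0003
199 246 267 [ 0.0268  0.0274 -0.0005] -0.0067 0.0061 -0.0003
202 246 267 [ 0.0247  0.0262 -0.0003] -0.0066 0.006 -0.0003
205 246 267 [ 0.0247  0.0243 -0.0003] -0.0066 0.006 -0.0003
208 246 267 [ 0.0244  0.0225 -0.0004] -0.0066 0.006 -0.0003
```

Request:
move_arm(increments=[[[0, 0.041, 0.0036, 0], [0, 0.041, 0, 0], [0, 0.041, 0, 0], [0, 0.041, 0, 0], [0, 0.041, 0, 0], [0, 0.041, 0, 0], [0, 0.041, 0, 0], [0, 0.041, 0, 0], [0.03, 0, 0, 0], [0.03, 0, 0, 0], [0.03, 0, 0, 0], [0.018, 0, 0, 0], [0, 0, 0, 0], [0, 0, 0, 0], [0, 0, 0, 0]]])

```text
t: 9.17
tool_pos: [0.5809, 0.1083, 0.2409]
tool_rot: [0.053, 1.57, -0.053]
contact_force: [-0.3, 0.1, -1.0]
opening: 0.007
```

Run:
```python
from h import *
o=ctrl.get_obs(); M=T(o); print(np.round(M,4),o["t"],o["contact_force"],o["wrist_torque"])
im,E=grab("wrist"); C=np.array(im["tool_from_camera"]); P=cloud(im,C); 
px=im["pixels"][60:240,190:330]; cv2.imwrite("pics/w4.png",cv2.resize(px,None,fx=4,fy=4,interpolation=cv2.INTER_NEAREST)[:600,:,::-1]) 
# slot edges: per row in visible part of slot
pl=(abs(P[...,0]-(M[2,3]-.1538))<.002)&(abs(P[...,1])<.06)&(abs(P[...,2])<.045); v,u=np.nonzero(pl); print(pl.sum(),v.min(),v.max(),P[pl].min(0),P[pl].max(0))
for r in range(v.min(),v.max(),4):
    c=u[v==r]; 
    g=np.flatnonzero(np.diff(c)>3)
    for i in g: print(r,c[i],c[i+1],P[r,c[i]].round(4),P[r,c[i+1]].round(4),"mid",round((P[r,c[i],2]+P[r,c[i+1],2])/2,4))
```

```text
[[ 3.000e-04  6.740e-02  9.977e-01  5.809e-01]
 [-0.000e+00  9.977e-01 -6.740e-02  1.083e-01]
 [-1.000e+00 -0.000e+00  3.000e-04  2.409e-01]
 [ 0.000e+00  0.000e+00  0.000e+00  1.000e+00]] 9.1667 [-0.25065052  0.09974997 -1.04082012] [-0.00951572 -0.02993862  0.05555181]
6041 154 254 [ 0.08528899 -0.04543943 -0.03631809] [0.08913299 0.04481099 0.03403226]
154 219 247 [ 0.0891  0.0444 -0.0304] [ 0.089   0.0445 -0.008 ] mid -0.0192
154 247 257 [ 0.089   0.0445 -0.008 ] [0.089  0.0445 0.    ] mid -0.004
154 260 264 [0.089  0.0445 0.0024] [0.0891 0.0445 0.0056] mid 0.004
154 277 281 [0.0889 0.0445 0.016 ] [0.0889 0.0445 0.0192] mid 0.0176
174 246 265 [ 0.0872  0.0285 -0.0089] [0.0858 0.0289 0.0065] mid -0.0012
178 246 265 [ 0.0871  0.0252 -0.0089] [0.0877 0.0251 0.0066] mid -0.0012
182 246 266 [ 0.0883  0.0215 -0.009 ] [0.087  0.0219 0.0074] mid -0.0008
186 246 266 [ 0.0881  0.0181 -0.009 ] [0.0875 0.0183 0.0075] mid -0.0008
190 246 267 [ 0.0872  0.015  -0.009 ] [0.0865 0.0152 0.0083] mid -0.0004
194 246 267 [ 0.0866  0.0117 -0.0091] [0.0864 0.0118 0.0083] mid -0.0004
198 245 268 [ 0.086
[... 335 characters left out ...]
094] mid -0.0004
218 245 268 [ 0.0867 -0.0098 -0.0102] [ 0.0883 -0.0105  0.0095] mid -0.0003
222 245 268 [ 0.0865 -0.0135 -0.0102] [ 0.0871 -0.0137  0.0095] mid -0.0003
226 245 268 [ 0.0876 -0.0177 -0.0103] [ 0.0877 -0.0177  0.0096] mid -0.0004
230 246 267 [ 0.0854 -0.0205 -0.0094] [ 0.0869 -0.0211  0.0087] mid -0.0003
234 246 267 [ 0.0871 -0.025  -0.0095] [ 0.0882 -0.0256  0.0089] mid -0.0003
238 238 275 [ 0.0873 -0.029  -0.0166] [ 0.0868 -0.0288  0.0158] mid -0.0004
242 237 276 [ 0.0879 -0.0333 -0.0176] [ 0.0878 -0.0332  0.0169] mid -0.0004
246 227 286 [ 0.0873 -0.0369 -0.0265] [ 0.0873 -0.0369  0.0258] mid -0.0004
250 224 289 [ 0.0876 -0.0411 -0.0294] [ 0.0868 -0.0406  0.0285] mid -0.0004
```

View pics/w4.png

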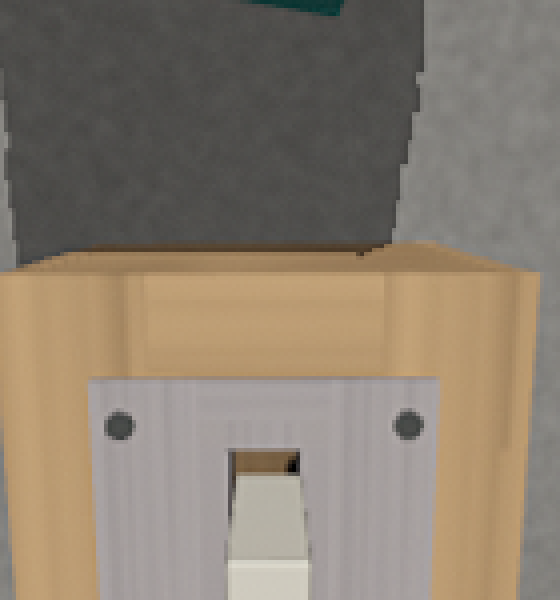

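The crop shows the cassette's lower edge about 0.8 mm to the right of the slot's centre: slot centre at crop column 265, cassette at about 268. I'll shift by −0.9 mm and feel downwards gently.

Request:
move_arm(increments=[[[0, 0, -0.0036, 0], [0, 0, 0, 0], [0, 0, 0, 0], [0.01, 0, 0, 0], [0.01, 0, 0, 0], [0.01, 0, 0, 0], [0.005, 0, 0, 0], [0.005, 0, 0, 0], [0.004, 0, 0, 0], [0, 0, 0, 0], [0, 0, 0, 0]]])

```text
t: 10.13
tool_pos: [0.5798, 0.1087, 0.2298]
tool_rot: [0.053, 1.57, -0.053]
contact_force: [0.3, -0.4, -0.4]
opening: 0.0072
```

Request:
move_arm(increments=[[[0.005, 0, 0, 0], [0.005, 0, 0, 0], [0.005, 0, 0, 0], [0.005, 0, 0, 0], [0, 0, 0, 0], [0, 0, 0, 0]]])

```text
t: 10.63
tool_pos: [0.5796, 0.1087, 0.2247]
tool_rot: [0.052, 1.571, -0.052]
contact_force: [-0.9, -0.4, 0.7]
opening: 0.0071
```

The cassette is inside the slot with no force. Next comes the lip.

Request:
move_arm(increments=[[[0.006, 0, 0, 0], [0.006, 0, 0, 0], [0.006, 0, 0, 0], [0.006, 0, 0, 0], [0.006, 0, 0, 0], [0, 0, 0, 0], [0, 0, 0, 0]]])

```text
t: 11.22
tool_pos: [0.5798, 0.1088, 0.2177]
tool_rot: [0.053, 1.57, -0.052]
contact_force: [-2.9, 0.9, 4.6]
opening: 0.0069
```

Request:
move_arm(increments=[[[0.008, 0, 0, 0], [0.008, 0, 0, 0], [0.008, 0, 0, 0], [0.008, 0, 0, 0], [0.008, 0, 0, 0], [0.008, 0, 0, 0], [0, 0, 0, 0], [0, 0, 0, 0]]])

```text
t: 11.88
tool_pos: [0.5796, 0.1087, 0.2049]
tool_rot: [0.052, 1.571, -0.053]
contact_force: [-3.6, 1.2, 3.3]
opening: 0.0074
```

Request:
move_arm(increments=[[[0.008, 0, -0.001, 0], [0.008, 0, 0, 0], [0.008, 0, 0, 0], [0.008, 0, 0, 0], [0.008, 0, 0, 0], [0.008, 0, 0, 0], [0.008, 0, 0, 0], [0.008, 0, 0, 0], [0.008, 0, 0, 0], [0.008, 0, 0, 0], [0, 0, 0, 0], [0, 0, 0, 0]]])

```text
t: 12.88
tool_pos: [0.5794, 0.1087, 0.185]
tool_rot: [0.052, 1.571, -0.053]
contact_force: [-4.2, 1.0, 2.7]
opening: 0.0073
```

Request:
move_arm(increments=[[[0.008, 0, 0, 0], [0.008, 0, 0, 0], [0.008, 0, 0, 0], [0.008, 0, 0, 0], [0.008, 0, 0, 0], [0, 0, 0, 0], [0, 0, 0, 0]]])

```text
t: 13.47
tool_pos: [0.5794, 0.1087, 0.1749]
tool_rot: [0.052, 1.571, -0.053]
contact_force: [-5.1, 0.9, 2.7]
opening: 0.0068
```

Run:
```python
from h import *
o=ctrl.get_obs(); print(o["tool_pos"],o["contact_force"],o["t"])
im,E=grab("wrist"); P=cloud(im,E); cv2.imwrite("pics/w5.png",cv2.resize(im["pixels"][130:330,150:370],None,fx=3,fy=3)[:,:,::-1])
r=ctrl.trace("wrist","cassette")
for q in r: m=q["region"]&(im["depth"]>0); print(q["score"],q["pixel"],np.round(np.percentile(P[m],[1,50,99],axis=0),4).tolist())
```

```text
[0.57940806 0.10872986 0.17494749] [-5.08543908  0.91926104  2.74347942] 13.4667
0.72 [238.8, 255.9] [[0.574, 0.0897, 0.1472], [0.5797, 0.1227, 0.1796], [0.5866, 0.1363, 0.1815]]
```

View pics/w5.png

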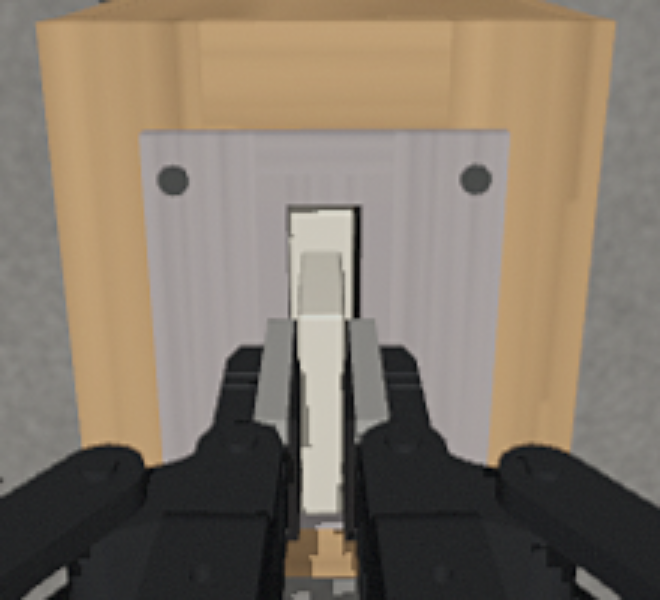

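The cassette is 57 mm in and its shoulder is below the plate. The tab's top is at z = 0.1805, at crop (420,322). I'll release, rise, close the fingers and push on the tab's top.

Request:
move_arm(increments=[[[0, 0, 0, 0], [0, 0, 0, 0], [0, 0, 0, 0], [0, 0, 0, 0], [-0.03, 0, 0, 0], [-0.04, 0, 0, 0], [-0.04, 0, 0, 0], [-0.04, 0, 0, 0], [0, 0, 0, 0]]], gripper=0.7)

```text
t: 14.32
tool_pos: [0.5814, 0.1089, 0.217]
tool_rot: [0.053, 1.564, -0.052]
contact_force: [0.7, 0.3, 0.5]
opening: 0.0253
```

Request:
move_arm(increments=[[[0, 0, 0, 0], [0, 0, 0, 0], [0, 0, 0, 0], [0, 0, 0, 0], [0, 0, 0, 0], [0, 0, 0, 0]]], gripper=1)

```text
t: 14.82
tool_pos: [0.5793, 0.1087, 0.2123]
tool_rot: [0.052, 1.571, -0.053]
contact_force: [-0.0, -1.1, -0.4]
opening: -0.0
```

Run:
```python
from h import *
o=ctrl.get_obs(); print(o["tool_pos"],o["contact_force"],o["t"],o["opening"])
im,E=grab("wrist"); P=cloud(im,E)
r=ctrl.trace("wrist","cassette")
for q in r: m=q["region"]&(im["depth"]>0); print(q["score"],q["pixel"],np.round(np.percentile(P[m],[1,50,99],axis=0),4).tolist())
m=(abs(P[...,0]-.5795)<.012)&(abs(P[...,1]-.1075)<.03)&(P[...,2]>.165)&(P[...,2]<.187); print(m.sum(),P[m].min(0),P[m].max(0),np.median(P[m],0))
```

```text
[0.5793182  0.10874155 0.2122992 ] [-0.00242613 -1.11654086 -0.40846813] 14.8167 -1.4834753731596684e-05
0.81 [207.2, 256.4] [[0.5726, 0.0982, 0.1465], [0.5801, 0.1254, 0.1553], [0.5866, 0.1367, 0.182]]
422 [0.57552256 0.10943134 0.16508252] [0.58394552 0.12894708 0.18256505] [0.57991311 0.12193465 0.18065422]
```

Request:
move_arm(increments=[[[0.02, 0, 0, 0], [0.02, 0, 0, 0], [0.02, 0, 0, 0], [0.01, 0, 0, 0], [0.006, 0, 0, 0], [0.006, 0, 0, 0], [0.006, 0, 0, 0], [0.006, 0, 0, 0], [0, 0, 0, 0]]])

```text
t: 15.67
tool_pos: [0.5794, 0.1089, 0.1901]
tool_rot: [0.053, 1.571, -0.052]
contact_force: [-3.2, 0.1, 5.2]
opening: 0.0
```

Request:
move_arm(increments=[[[0.006, 0, 0, 0], [0.006, 0, 0, 0], [0.006, 0, 0, 0], [0.006, 0, 0, 0], [0.006, 0, 0, 0], [0.006, 0, 0, 0], [0, 0, 0, 0], [0, 0, 0, 0]]])

```text
t: 16.33
tool_pos: [0.5794, 0.1087, 0.1795]
tool_rot: [0.052, 1.571, -0.053]
contact_force: [0.1, 0.5, 0.9]
opening: 0.0
```

The force vanished, so it probably dropped. I'll rise, back off and look.

Request:
move_arm(increments=[[[-0.06, 0, 0, 0], [-0.06, 0, 0, 0], [-0.06, 0, 0, 0], [-0.06, 0, 0, 0], [-0.06, 0, 0, 0], [-0.06, 0, 0, 0], [0, -0.07, 0, 0], [0, -0.07, 0, 0], [0, -0.07, 0, 0], [0, -0.07, 0, 0], [0, -0.04, 0, 0], [0, 0, 0, 0], [0, 0, 0, 0]]])

```text
t: 17.42
tool_pos: [0.5743, 0.0289, 0.2701]
tool_rot: [0.054, 1.57, -0.053]
contact_force: [-0.6, 0.5, -0.3]
opening: -0.0
```

Run:
```python
from h import *
o=ctrl.get_obs(); print(o["tool_pos"],o["contact_force"],o["t"])
im,E=grab("wrist"); P=cloud(im,E); A=im["pixels"]
for q in ctrl.trace("wrist","cassette"): m=q["region"]&(im["depth"]>0); print(q["score"],q["pixel"],np.round(np.percentile(P[m],[1,50,99],axis=0),4).tolist())
m=(abs(P[...,0]-.5797)<.007)&(abs(P[...,1]-.108)<.03)&(P[...,2]<.2); z=P[m][:,2]; print("in slot",m.sum(),np.percentile(z,[1,25,50,75,99]).round(3))
i2,E2=grab("side")
for t in ("cassette","buffer","perfume"):
  P2=cloud(i2,E2)
  for q in ctrl.trace("side",t): m=q["region"]&(i2["depth"]>0); print(t,round(q["score"],2),q["pixel"],np.round(np.median(P2[m],0),3))
cv2.imwrite("pics/end.png",np.hstack([cv2.resize(A[:200,150:370],(400,364)),cv2.resize(i2["pixels"],(400,300))[:,:].copy() if 0 else cv2.copyMakeBorder(cv2.resize(i2["pixels"],(400,300)),0,64,0,0,cv2.BORDER_CONSTANT)])[:,:,::-1])
```

```text
[0.57427152 0.02886845 0.27012628] [-0.6109914   0.51793409 -0.31521443] 17.4167
0.75 [108.9, 255.0] [[0.5694, 0.0824, 0.0154], [0.5757, 0.1072, 0.0256], [0.5812, 0.1351, 0.0359]]
in slot 716 [0.006 0.015 0.025 0.145 0.155]
buffer 0.78 [296.9, 274.7] [ 0.535 -0.182  0.063]
buffer 0.59 [183.6, 247.8] [0.569 0.048 0.128]
perfume 0.62 [223.0, 346.4] [ 0.752 -0.063  0.055]
```

View pics/end.png

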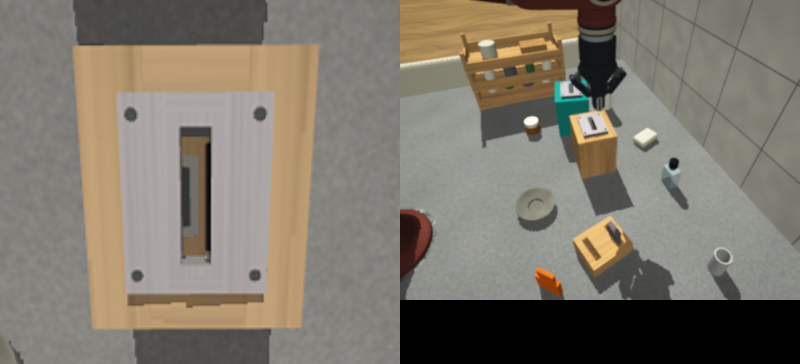

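The cassette lies on the bank's floor, seen through the slot at z ≈ 0.015–0.036. The buffer is in the rack, the perfume bottle is standing, and the robot touches nothing.

```bash
python3 -c "
from station import ctrl
print(ctrl.finish_job())"
```

```text
the job is handed in; nothing more can be done
None
```

The white cassette is completely inside the bamboo blade bank, and the job is handed in at about 17.5 s of the 72 s allowed.

- **How it went:** I gripped the tab, lifted the cassette out of the rack and lined it up with the slot by wrist camera. It entered without touching the plate, so no feeling about was needed. I fed it 57 mm in past the lip, let go, and pushed on the tab's top with closed fingers until it dropped. The highest vertical force read at the end of a move during insertion was about 5 N.
- **Last checks:** Through the slot, the wrist camera sees the cassette on the bank's floor (z ≈ 0.015–0.036 m). The buffer is still in the rack, and the perfume bottle and orange look-alike stand where they were. The arm is clear of everything, with contact force near zero.
- **Disagreements:** In the last side picture the network also labelled the bank as a second "buffer" (score 0.59), a plain misreport. Earlier, after the −0.9 mm sideways correction, the lip pressed the cassette sideways with up to 5 N until I released it.

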